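# Set out the smoky glass diamonds by size

## Task

Lay out the four smoky brown glass diamonds for the border panel in order of size along the wooden rail, one flat and centred on each white disc: the smallest on the disc beside the nail tin, the largest on the disc at the far end from the tin. Leave the blue diamond lying where it is.

Things in the scene. Friction and masses are not known exactly. Their poses are not given: they have to be found in the camera images.
- diamond_small: The smallest of four smoky brown glass diamonds (flat rhombus slabs): 34 mm point to point along its x, 25 mm along its y, 20 mm between facing parallel sides, 14 mm thick (top 2 mm bevelled), about 15 g. Origin: centre of underside, z up. Its sides run 36 degrees either way from x, so grip it by closing along a line 54 degrees either way from x.
- diamond_medium: The second smallest of four smoky brown glass diamonds (flat rhombus slabs): 49 mm point to point along its x, 36 mm along its y, 29 mm between facing parallel sides, 14 mm thick (top 2 mm bevelled), about 31 g. Origin: centre of underside, z up. Its sides run 36 degrees either way from x, so grip it by closing along a line 54 degrees either way from x.
- diamond_large: The second largest of four smoky brown glass diamonds (flat rhombus slabs): 65 mm point to point along its x, 47 mm along its y, 38 mm between facing parallel sides, 14 mm thick (top 2 mm bevelled), about 53 g. Origin: centre of underside, z up. Its sides run 36 degrees either way from x, so grip it by closing along a line 54 degrees either way from x.
- diamond_largest: The largest of four smoky brown glass diamonds (flat rhombus slabs): 80 mm point to point along its x, 58 mm along its y, 47 mm between facing parallel sides, 14 mm thick (top 2 mm bevelled), about 81 g. Origin: centre of underside, z up. Its sides run 36 degrees either way from x, so grip it by closing along a line 54 degrees either way from x.
- diamond_blue: A cobalt blue glass diamond of the same kind, 33 mm between facing sides, 56 mm by 41 mm point to point, 14 mm thick, lying among the brown ones. It does not belong to the set and stays where it lies. Origin at the centre of its underside.
- disc_a: White round mark, 50 mm across, at the rail's left end as the robot sees it (+y); one of four in a row, 90 mm apart, fixed on a flat wooden rail (100 x 370 mm, 12 mm high) beyond the loose diamonds. Origin: centre of its underside, on the rail; its upper face is 2 mm above that, 14 mm above the table. x points across the rail away from the robot, y along the row to the left.
- disc_b: White round mark, 50 mm across, second from the left; one of four in a row, 90 mm apart, fixed on a flat wooden rail (100 x 370 mm, 12 mm high) beyond the loose diamonds. Origin: centre of its underside, on the rail; its upper face is 2 mm above that, 14 mm above the table. x points across the rail away from the robot, y along the row to the left.
- disc_c: White round mark, 50 mm across, third from the left; one of four in a row, 90 mm apart, fixed on a flat wooden rail (100 x 370 mm, 12 mm high) beyond the loose diamonds. Origin: centre of its underside, on the rail; its upper face is 2 mm above that, 14 mm above the table. x points across the rail away from the robot, y along the row to the left.
- disc_d: White round mark, 50 mm across, at the rail's right end (-y); one of four in a row, 90 mm apart, fixed on a flat wooden rail (100 x 370 mm, 12 mm high) beyond the loose diamonds. Origin: centre of its underside, on the rail; its upper face is 2 mm above that, 14 mm above the table. x points across the rail away from the robot, y along the row to the left.
- nail_tin: Closed tin of horseshoe nails, red lid, brass latch, nails on top; 77 x 52 mm, 39 mm high, fixed just past one end of the rail, 90 mm from the nearest disc (centres): next to disc_a or disc_d, changing from start to start. A loose chrome guard, 42 mm high, stands likewise at the other end. Origin: centre of its underside.
There are look-alikes about, which are no part of the job. What is shaped like the diamond_medium but red is not meant. Leave any orange look-alike of the diamond_small alone.

How it is judged:
At the end, for the whole second after the job is handed in: From the disc beside the nail tin onward the discs carry the brown diamonds from smallest to largest, each within 12 mm of its disc's centre, flat on it (tilt under 0.1 rad, underside under 6 mm above the disc's origin) and at rest; the blue diamond within 15 mm of its start (((horizontal distance between nail_tin and disc_a below 0.2 m and horizontal distance between diamond_small and disc_a below 0.012 m and z of diamond_small in the frame of disc_a below 0.006 m and horizontal distance between diamond_medium and disc_b below 0.012 m and z of diamond_medium in the frame of disc_b below 0.006 m and horizontal distance between diamond_large and disc_c below 0.012 m and z of diamond_large in the frame of disc_c below 0.006 m and horizontal distance between diamond_largest and disc_d below 0.012 m and z of diamond_largest in the frame of disc_d below 0.006 m) or (horizontal distance between nail_tin and disc_d below 0.2 m and horizontal distance between diamond_small and disc_d below 0.012 m and z of diamond_small in the frame of disc_d below 0.006 m and horizontal distance between diamond_medium and disc_c below 0.012 m and z of diamond_medium in the frame of disc_c below 0.006 m and horizontal distance between diamond_large and disc_b below 0.012 m and z of diamond_large in the frame of disc_b below 0.006 m and horizontal distance between diamond_largest and disc_a below 0.012 m and z of diamond_largest in the frame of disc_a below 0.006 m)) and angle between each of diamond_small, diamond_medium, diamond_large, diamond_largest's own z axis and vertical below 0.1 rad and linear speed of each of diamond_small, diamond_medium, diamond_large, diamond_largest below 0.02 m/s and distance of diamond_blue from where it was at the start of the episode below 0.015 m); the robot touches nothing.
It fails at once if the blue diamond is pushed or carried off its place (distance of diamond_blue from where it was at the start of the episode above 0.015 m).
It also fails if it takes over 86 s, if anything falls off the work surface, if the arm or the gripper's body presses on something with over 40 N, if the wrist force passes 120 N, or if a joint passes its speed limit or range.

## Robot

A 7-joint arm with a two-finger parallel gripper is mounted at the origin on the work surface. World frame = base frame: x ahead of the robot, y to its left, z up, the work surface at z = 0. Lengths are in m, angles in rad, forces in N, time in s.
With the tool pointing down it reaches from about 0.425 to 0.925 m from the base axis. Payload 6.8 kg.
Tool frame: the origin (TCP) lies at the very end of the fingers, on their centre line; the grasp point (between the pads) lies 19 mm behind it; z points along the fingers, y is the line along which they close (so a half turn about z gives the same grasp; the last joint's range is limited). The gripper opens to 85 mm and grips with 20 to 120 N. Pads are 22 mm wide; open, the fingers measure 114 mm over their backs; the gripper's body (76 mm by 85 mm) begins 54 mm behind the grasp point. The pads swing forward as they close: fully open they stand 13 mm farther back than shut.
Start: joints at [1.068, 0.477, 0.022, 1.555, -0.011, 1.109, -0.083], TCP at [0.26, -0.623, 0.231] pointing down, gripper open.
Joint ranges: [-2.96, 2.96], [-0.34, 2.1], [-1.41, 1.46], [0.24, 2.44], [-1.37, 4.51], [0.17, 1.92], [-2.96, 2.96]. Speed limits (rad/s): [2.39, 2.39, 3.14, 3.14, 3.14, 3.14, 3.14].

## Interface

Orientations are given as a unit quaternion [w, x, y, z].
In Python, from station import bot gives the robot as it stands. The module is installed in compiled form; this text tells all that it offers.
- The arm moves only by the shell command python3 -m jog 'ROWS' [OPENING] [FORCE]. ROWS is JSON, a list of rows, each a list of 4 numbers: the shift along the tool's x, y, z in cm, then the turn about the tool's z in rad. In form: [[x, y, z, spin], ...]. A call has 1 to 20 rows; each row is the pose to reach, as a shift and turn from the pose commanded when the call began, along the tool's axes at that moment; what a row does not reach only later rows make up. A row lasts 1/12 s, in which the tool goes at most 41.7 mm and 7.16 degrees, less where a joint would pass 70% of its speed; a pose out of reach is approached as far as the arm can. A call with a gripper value outside its range is refused whole. OPENING is the closure, from -1 (fully open) to 1 (shut), set as the call begins (- or left out, the last holds). The fingers move at their own pace and stop on an object; FORCE is the grip in N (left out, the last holds). Time passes only in rows, so rows that repeat a pose let the fingers close. It gives the time, the measured TCP pose, the force, the opening and the grip force at its end, in the units of the state.
- bot.get_obs(): the state, without advancing time (a new reading comes with each control period).
- bot.read_camera(name): name is "scene" or "top" or "wrist"; returns a dict with "pixels" (480x640x3 uint8, red, green, blue), "depth" (480x640 float32, m along the optical axis (not along the pixel's ray), 0 where there is no reading), "fovy" (degrees; the focal length in pixels is half the picture's height over the tangent of half this angle, whatever the lens; pixels are square), "cx", "cy" (the principal point, pixels), "pose" (4x4, takes a point from camera to world coordinates). Camera axes: x right, y down, z forward; pixel columns grow to the right and rows downward; lengths in m; the calibration is good to about 2 mm. A picture is of the moment at which its call begins.
- bot.hand_in(): hands the job in; it is judged then, once.
The state is a dict: "t": time; "q": joint angles; "joint_vel": joint speeds; "joint_torque": joint torques, N m; "eef_pos": TCP position; "tool_rot": TCP orientation; "contact_force": force on the tool from outside, world axes, zero at the start; "torque": the same for the moment, N m; "gripper_width": opening from 0.0 (shut) to 1.0 (fully open); "grasp_force": force on a finger pad.
Only numpy, scipy, OpenCV 4.12 (cv2) and the standard library are available. Lean on these libraries where they do the work, as an engineer would, in place of code of your own. Each camera call takes 0.05 s, during which the arm holds its last target. There are 200 camera calls.

## Working session

There is one attempt and no reset: what is moved stays moved. The work goes in short steps, Python scripts to look and compute and a shell command to move; the robot and the scene stay as the last step left them, time stands still between calls to the robot, and variables do not carry over. Pictures are saved under pics/ and viewed, at most 14 in all, crops included, and the job is handed in when it is done.

```bash
mkdir -p pics; cat > h.py <<'E'
import numpy as np, cv2
from station import bot
def cam(n, save=None):
    c=bot.read_camera(n); c['f']=240/np.tan(np.radians(c['fovy'])/2)
    if save: cv2.imwrite(f'pics/{save}.png',c['pixels'][:,:,::-1])
    np.savez(f'/tmp/{save or n}.npz',**c)
    return c
def ray(c,u,v,z):
    d=np.array([(u-c['cx'])/c['f'],(v-c['cy'])/c['f'],1.]); P=np.array(c['pose'])
    d=P[:3,:3]@d; o=P[:3,3]; return o+d*(z-o[2])/d[2]
def load(n): return {k:v for k,v in np.load(f'/tmp/{n}.npz').items()}
E
python3 - <<'E'
from h import *
for n in ('top','scene'):
    c=cam(n,n+'0'); print(n,c['fovy'],c['cx'],c['cy'],np.round(c['pose'],3).tolist())
o=bot.get_obs(); print(o['t'],o['eef_pos'],o['tool_rot'],o['gripper_width'],o['contact_force'])
E
```

```text
top 57.55956203284927 316.82279542588185 240.40899562120418 [[-0.02, -0.983, 0.181, 0.399], [-1.0, 0.018, -0.011, -0.004], [0.007, -0.181, -0.983, 0.76], [0.0, 0.0, 0.0, 1.0]]
scene 43.71878829987529 324.1146270071356 241.0844254806691 [[-0.826, 0.481, -0.295, 0.806], [0.564, 0.696, -0.444, 0.43], [-0.008, -0.533, -0.846, 0.834], [0.0, 0.0, 0.0, 1.0]]
0.1 [ 0.25941223 -0.6226091   0.23045294] [-7.65376006e-04  9.80581535e-01  1.96110230e-01 -2.11567379e-04] 0.9966770873103968 [-0.29101708  0.86124872 -0.46772531]
```

View pics/top0.png

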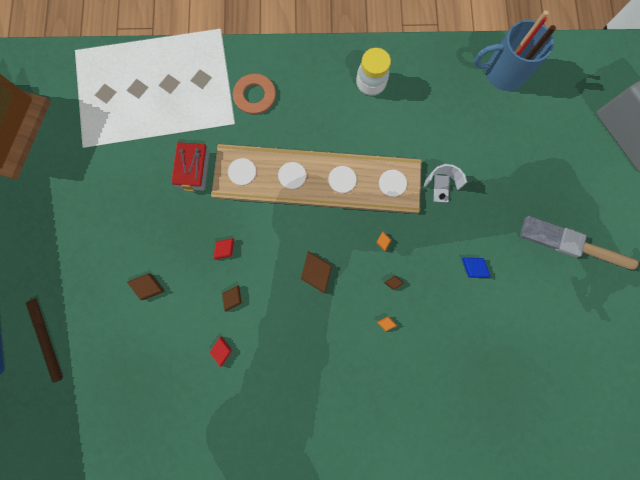

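View pics/scene0.png

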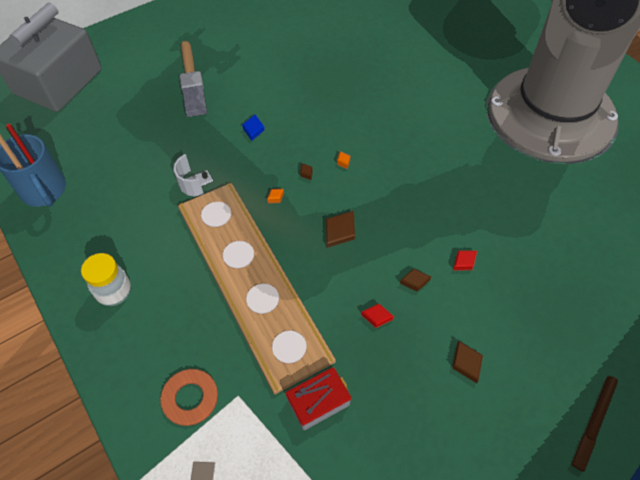

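The top view shows the red-lidded tin at (190,165) next to the leftmost disc (242,172), which is disc_a. The discs run on to (292,175), (342,179) and (392,183), with the guard at (445,185). The brown slabs are at (145,287), (232,298), (317,272) and (395,283). The look-alikes are red at (224,248) and (221,351), orange at (385,241) and (387,324), and blue at (476,267). Only the brown ones fit the description. Next I'll measure all of them in both views and confirm with one crop.

```bash
cat > meas.py <<'E'
from h import *
def mask(c,kind):
    hsv=cv2.cvtColor(c['pixels'],cv2.COLOR_RGB2HSV); H,S,V=cv2.split(hsv)
    if kind=='brown': m=((H<16)|(H>174))&(S>120)&(V>25)&(V<130)
    if kind=='white': m=(S<40)&(V>150)
    if kind=='blue': m=(H>112)&(H<128)&(S>180)
    return cv2.morphologyEx(m.astype(np.uint8),cv2.MORPH_OPEN,np.ones((3,3)))
def blobs(c,kind,lo=60,hi=6000):
    r=[]
    for k in cv2.findContours(mask(c,kind),cv2.RETR_EXTERNAL,cv2.CHAIN_APPROX_NONE)[0]:
        a=cv2.contourArea(k)
        if lo<a<hi: m=cv2.moments(k); r.append((m['m10']/m['m00'],m['m01']/m['m00'],a,k))
    return r
def two(c1,p1,c2,p2):
    def l(c,p):
        o=np.array(c['pose'])[:3,3]; d=ray(c,*p,0)-o; return o,d/np.linalg.norm(d)
    o1,d1=l(c1,p1);o2,d2=l(c2,p2)
    s=np.linalg.lstsq(np.c_[d1,-d2],o2-o1,rcond=None)[0]; a=o1+s[0]*d1;b=o2+s[1]*d2
    return (a+b)/2,np.linalg.norm(a-b)
E
python3 - <<'E'
from meas import *
t=load('top0');s=load('scene0')
for kind in('brown','blue','white'):
    B=blobs(s,kind)
    for u,v,a,k in blobs(t,kind):
        z=.014
        w=ray(t,u,v,z)
        if not(.2<w[0]<.8 and abs(w[1])<.45): continue
        K=np.array([ray(t,*q[0],z)[:2] for q in k])*1000
        best=None
        for b in B:
            p,g=two(t,(u,v),s,b[:2])
            if g<.008 and -.005<p[2]<.04 and (best is None or g<best[1]): best=(p,g,b)
        (c,(d1,d2),an)=cv2.minAreaRect(K.astype(np.float32))
        print(kind,round(u),round(v),a,'plane',w.round(4)[:2],'rect',np.round([d1,d2,an],1),'2view',None if best is None else (best[0].round(4),round(best[1],4),np.round(best[2][:2])), 'r',round(np.hypot(*w[:2]),3))
p=t['pixels'][215:375,110:510,::-1]; cv2.imwrite('pics/crop.png',cv2.resize(p,(800,320),interpolation=cv2.INTER_CUBIC))
E
```

```text
brown 44 340 717.0 plane [0.3762 0.4438] rect [142.1  16.3  23.3] 2view (array([3.771e-01, 4.507e-01, 2.000e-04]), np.float64(0.0035), array([594., 425.])) r 0.582
brown 231 298 269.0 plane [0.4394 0.1344] rect [34.5 28.6  9.2] 2view (array([0.44  , 0.1354, 0.0071]), np.float64(0.0007), array([415., 280.])) r 0.46
brown 394 282 108.0 plane [ 0.4605 -0.1424] rect [18.2 23.  31.9] 2view (array([ 0.4611, -0.1438,  0.007 ]), np.float64(0.0003), array([306., 171.])) r 0.482
brown 145 286 491.5 plane [0.4621 0.2806] rect [38.4 49.  21.4] 2view (array([0.4628, 0.2831, 0.0071]), np.float64(0.0004), array([467., 361.])) r 0.541
brown 316 272 687.0 plane [ 0.481  -0.0099] rect [45.4 58.5 74.3] 2view (array([ 0.4818, -0.01  ,  0.0071]), np.float64(0.0002), array([340., 229.])) r 0.481
blue 476 266 259.5 plane [ 0.4859 -0.2848] rect [37.5 31.2 88.9] 2view None r 0.563
white 439 193 83.0 plane [ 0.6169 -0.2306] rect [23.1 22.9 86.1] 2view None r 0.659
white 441 181 114.0 plane [ 0.6391 -0.2364] rect [19.7 21.5 86. ] 2view None r 0.681
white 392 183 566.5 plane [ 0.6377 -0.1488] rect [48.2 48.6 87.4] 2view (array([ 0.6382, -0.1491,  0.013 ]), np.float64(0.0003), array([216., 214.])) r 0.655
white 459 177 169.5 plane [ 0.6469 -0.2682] rect [39.8 20.2  3.4] 2view (array([ 0.6381, -0.2588,  0.0363]), np.float64(0.0038), array([184., 164.])) r 0.7
white 342 179 574.5 plane [ 0.6465 -0.0592] rect [50.1 48.4 89. ] 2view (array([ 0.6469, -0.0594,  0.0133]), np.float64(0.0004), array([238., 254.])) r 0.649
white 292 175 568.0 plane [0.6554 0.0304] rect [48.2 48.5 89.1] 2view (array([0.6556, 0.0303, 0.0135]), np.float64(0.0003), array([262., 298.])) r 0.656
white 241 171 567.0 plane [0.6642 0.1199] rect [48.9 48.2  0.3] 2view (array([0.6645, 0.1198, 0.0136]), np.float64(0.0005), array([289., 346.])) r 0.675
```

View pics/crop.png

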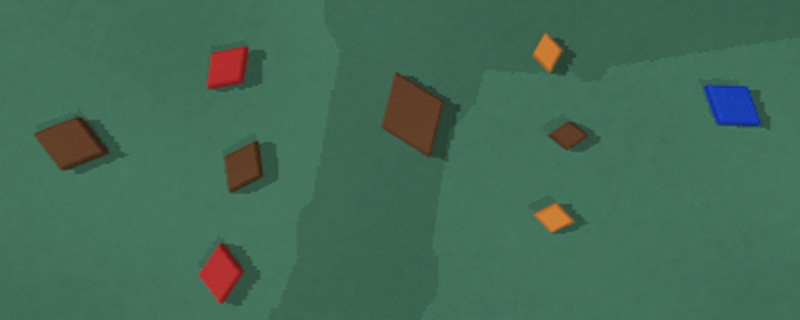

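The crop confirms it: the four brown slabs are clearly different from the red, orange and blue ones. The mapping is small→a, medium→b, large→c and largest→d. The two views put the body centroids at a height of 7 mm, so the slabs are 14 mm thick on the table, and the disc tops at about 13.5 mm. Next are the orientations and the first approach.

```bash
cat > plan.py <<'E'
from meas import *
from scipy.spatial.transform import Rotation as R
def plan(x,y,z,ang,label=''):
    """ang: closing line direction in deg (mod 180)"""
    o=bot.get_obs(); w,a,b,c=o['tool_rot']; M=R.from_quat([a,b,c,w]).as_matrix()
    d=M.T@(np.array([x,y,z])-o['eef_pos'])*100
    cur=np.degrees(np.arctan2(M[1,1],M[0,1])); da=(ang-cur+90)%180-90
    print(label,'shift cm',d.round(2),'spin',round(-np.radians(da),3),'q7',o['q'][6].round(2),'cur',cur.round(1),'t',o['t'],'tcp',np.round(o['eef_pos'],4),'w',o['gripper_width'])
def axis(c,k,z):
    K=np.array([ray(c,*q[0],z)[:2] for q in k])*1000; m=cv2.moments(K.astype(np.float32))
    la=np.degrees(.5*np.arctan2(2*m['mu11'],m['mu20']-m['mu02']))
    r=cv2.minAreaRect(K.astype(np.float32)); an=r[2] if r[1][0]<r[1][1] else r[2]+90
    cen=np.array([m['m10'],m['m01']])/m['m00']/1000
    return cen.round(4),la.round(1),np.round([(la+54)%180,(la-54)%180,an%180],1),np.round(sorted(r[1]),1)
E
python3 - <<'E'
from plan import *
for n in('top0','scene0'):
    c=load(n)
    for b in blobs(c,'brown'):
        r=axis(c,b[3],.007)
        if r[3][1]<90 and .4<r[0][0]<.52: print(n,*r)
plan(.461,-.144,.13,-67.4,'small')
E
```

```text
top0 [0.4399 0.1357] -25.6 [ 28.4 100.4  99.2] [28.9 34.8]
top0 [ 0.4611 -0.1437] -84.1 [149.9  41.9  31.9] [18.4 23.2]
top0 [0.4628 0.2833] 75.8 [129.8  21.8  21.4] [38.8 49.4]
top0 [ 0.482  -0.0099] 18.1 [ 72.1 144.1  74.3] [45.8 59. ]
scene0 [0.4627 0.2826] 66.2 [120.2  12.2 128.3] [37.8 51.8]
scene0 [0.4402 0.135 ] -20.6 [ 33.4 105.4 102.1] [30.8 39.8]
scene0 [ 0.4815 -0.0105] 33.5 [ 87.5 159.5 147.6] [45.7 64.2]
scene0 [ 0.4612 -0.144 ] 68.1 [122.1  14.1 146.3] [17.8 31.8]
small shift cm [ 37.02 -36.41  10.1 ] spin 0.0 q7 -0.08 cur -67.4 t 0.1 tcp [ 0.2594 -0.6226  0.2305] w 0.9966770873103968
```

```bash
python3 -m jog '[[9,-9,2,-0.15],[19,-19,4,-0.3],[28,-27,7,-0.45],[34,-33,9,-0.55],[37,-36.4,10.1,-0.62],[37,-36.4,10.1,-0.62],[37,-36.4,10.1,-0.62],[37,-36.4,10.1,-0.62],[37,-36.4,10.1,-0.62],[37,-36.4,10.1,-0.62],[37,-36.4,10.1,-0.62],[37,-36.4,10.1,-0.62],[37,-36.4,10.1,-0.62],[37,-36.4,10.1,-0.62],[37,-36.4,10.1,-0.62],[37,-36.4,10.1,-0.62],[37,-36.4,10.1,-0.62]]' -1 40
python3 - <<'E'
from plan import *
c=cam('wrist','w1'); print(np.round(c['pose'],3).tolist())
for b in blobs(c,'brown',200,60000): print(np.round(b[:3]),*axis(c,b[3],.014))
plan(.461,-.144,.03,148)
E
```

```text
t: 1.52
eef_pos: [0.4606, -0.1464, 0.1303]
tool_rot: [0.0, 0.875, 0.485, -0.0]
contact_force: [0.3, -0.7, -0.8]
gripper_width: 1.002
grasp_force: 0.0
[[0.848, -0.508, -0.153, 0.499], [-0.53, -0.812, -0.244, -0.086], [-0.0, 0.288, -0.958, 0.272], [0.0, 0.0, 0.0, 1.0]]
[309. 230. 874.] [ 0.4621 -0.1428] 75.7 [129.7  21.7 140.1] [19.  26.9]
[ 216.   37. 5754.] [ 0.4775 -0.0166] -5.0 [ 49. 121.  58.] [44.8 47.2]
 shift cm [ 0.23 -0.1  10.04] spin -0.0 q7 -0.52 cur -32.0 t 1.5667 tcp [ 0.4606 -0.1465  0.1304] w 1.0009060061640747
```

View pics/w1.png

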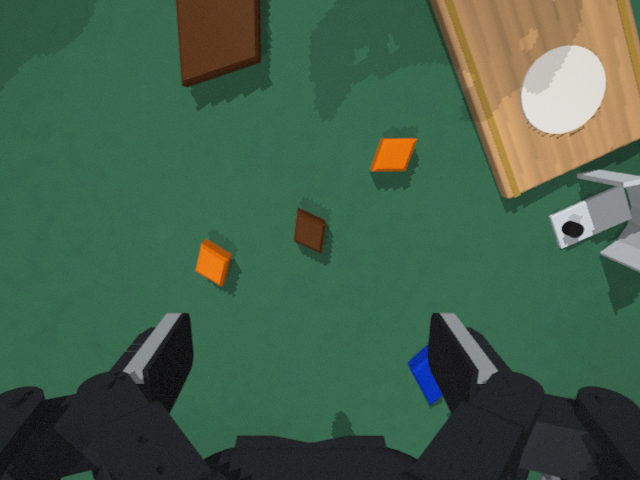

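The wrist view shows the small diamond at (309,230), with its two side edges nearly at right angles to the closing line. The orange look-alikes are at (395,155) and (213,262), so I'll go down half closed to clear them. First I'll get the exact angle from the top face alone.

```bash
cat >> plan.py <<'E'
def top(c,b,z):
    """refine: bright top face of blob b -> centre, closing options (deg), sizes"""
    g=cv2.cvtColor(c['pixels'],cv2.COLOR_RGB2HSV)[:,:,2].copy(); m=np.zeros(g.shape,np.uint8); cv2.drawContours(m,[b[3]],-1,1,-1)
    t,_=cv2.threshold(g[m>0].reshape(-1,1),0,255,cv2.THRESH_OTSU)
    k=max(cv2.findContours(((g>t)&(m>0)).astype(np.uint8),cv2.RETR_EXTERNAL,cv2.CHAIN_APPROX_NONE)[0],key=cv2.contourArea)
    K=np.array([ray(c,*q[0],z)[:2] for q in k])*1000
    q=cv2.approxPolyDP(cv2.convexHull(K.astype(np.float32)),.07*cv2.arcLength(K.astype(np.float32),True),True)[:,0]
    e=np.diff(np.r_[q,q[:1]],axis=0)
    print('top',axis(c,k,z),'n',len(q),'edges len',np.linalg.norm(e,axis=1).round(),'normals',((np.degrees(np.arctan2(e[:,1],e[:,0]))+90)%180).round(1),'mid',(q.mean(0)/1000).round(4))
    print(' silh z.007',axis(c,b[3],.007)[0], 'tri top',ray(c,b[0],b[1],.007)[:2].round(4))
E
python3 - <<'E'
from plan import *
c=load('w1')
b=min(blobs(c,'brown',200,60000),key=lambda b:abs(b[0]-309)); top(c,b,.014)
o=load('top0'); b2=min(blobs(o,'brown'),key=lambda b:abs(b[0]-394)); print('2view',two(c,b[:2],o,b2[:2]))
E
```

```text
top (array([ 0.4613, -0.1426]), np.float64(82.8), array([136.8,  28.8, 137.1]), array([18.8, 22.6])) n 4 edges len [19. 17. 18. 19.] normals [139.5  36.6 135.4  32.7] mid [ 0.4614 -0.1431]
 silh z.007 [ 0.4611 -0.1443] tri top [ 0.4612 -0.1441]
2view (array([ 0.4610963 , -0.14396644,  0.00673618]), np.float64(0.00047575847398174075))
```

```bash
python3 -m jog '[[0.1,-0.1,2,0.1],[0.25,-0.1,5,0.14],[0.25,-0.1,8,0.14],[0.25,-0.1,10,0.14],[0.25,-0.1,11.5,0.14],[0.25,-0.1,12.3,0.14],[0.25,-0.1,12.75,0.14],[0.25,-0.1,12.75,0.14],[0.25,-0.1,12.75,0.14]]' -0.1 40
python3 -m jog '[[0,0,0,0],[0,0,0,0],[0,0,0,0],[0,0,0,0],[0,0,0,0],[0,0,0,0],[0,0,0,0]]' 1 40
python3 -c "
from plan import *
plan(.6645,.1198,.10,174.4,'a')"
```

```text
t: 2.32
eef_pos: [0.4621, -0.1427, 0.0034]
tool_rot: [0.0, 0.906, 0.423, 0.0]
contact_force: [-0.3, -0.2, 0.7]
gripper_width: 0.552
grasp_force: 0.0
t: 2.9
eef_pos: [0.4623, -0.1424, 0.0038]
tool_rot: [0.001, 0.906, 0.424, 0.001]
contact_force: [-0.4, -0.8, 4.7]
gripper_width: 0.225
grasp_force: 39.2
a shift cm [33.09 -1.28 -9.6 ] spin -0.598 q7 -0.76 cur -39.9 t 2.9 tcp [ 0.4623 -0.1424  0.0038] w 0.22513603477784228
```

Gripped: the opening is about 19 mm, which matches the 20 mm width. Now lifting and carrying it to disc_a.

```bash
python3 -m jog '[[0,0,-2,0],[0,0,-5,0],[2,0,-8,-0.1],[5.5,-0.2,-9.6,-0.2],[9,-0.4,-9.6,-0.3],[12.5,-0.5,-9.6,-0.4],[16,-0.7,-9.6,-0.5],[19.5,-0.8,-9.6,-0.6],[23,-1,-9.6,-0.6],[26.5,-1.1,-9.6,-0.6],[29.5,-1.2,-9.6,-0.6],[31.5,-1.3,-9.6,-0.6],[32.7,-1.3,-9.6,-0.6],[33.1,-1.3,-9.6,-0.6],[33.1,-1.3,-9.6,-0.6],[33.1,-1.3,-9.6,-0.6],[33.1,-1.3,-9.6,-0.6]]'
python3 -c "
from plan import *
plan(.6645,.1198,.018,174.4,'a'); c=cam('wrist','w2')"
```

```text
t: 4.32
eef_pos: [0.6633, 0.118, 0.0988]
tool_rot: [0.0, 0.741, 0.672, -0.001]
contact_force: [-1.0, -0.1, 0.4]
gripper_width: 0.215
grasp_force: 39.5
a shift cm [0.2  0.1  8.08] spin -0.0 q7 -0.61 cur -5.6 t 4.3167 tcp [0.6633 0.118  0.0988] w 0.21509610320549422
```

View pics/w2.png

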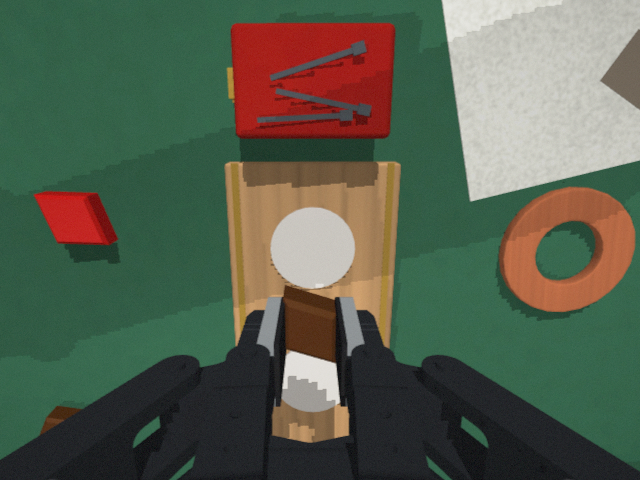

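The wrist view shows the small diamond held level at (310,322), with disc_a at (313,248) and the tin beyond it. I'll check its offset from the TCP and then lower it.

```bash
cat >> plan.py <<'E'
def held(c,tz,grasp_z):
    """offset of the held diamond from the TCP, tool x,y cm"""
    o=bot.get_obs(); b=min(blobs(c,'brown',300,60000),key=lambda b:np.hypot(b[0]-315,b[1]-320))
    ztop=o['eef_pos'][2]-grasp_z+.014
    cen=axis(c,b[3],ztop-.003)[0]; d=np.r_[cen-o['eef_pos'][:2],0]
    w,a,bb,cc=o['tool_rot']; print('held offset tool cm',(R.from_quat([a,bb,cc,w]).as_matrix().T@d*100).round(2),'blob',np.round(b[:3]))
E
python3 -c "
from plan import *
held(load('w2'),0,.0038)"
python3 -m jog '[[0.1,0.1,2,0],[0.2,0.1,4.5,0],[0.2,0.1,6.5,0],[0.2,0.1,7.5,0],[0.2,0.1,8,0],[0.2,0.1,8.1,0],[0.2,0.1,8.1,0]]'
```

```text
held offset tool cm [ 0.05 -0.09 -0.  ] blob [ 310.  323. 3090.]
t: 4.95
eef_pos: [0.6655, 0.1216, 0.0186]
tool_rot: [0.0, 0.74, 0.672, 0.0]
contact_force: [-0.0, 0.8, 0.2]
gripper_width: 0.212
grasp_force: 39.4
```

```bash
python3 -m jog '[[0,0,0.05,0],[0,0,0.05,0],[0,0,0.05,0],[0,0,0.05,0],[0,0,0.05,0],[0,0,-0.5,0],[0,0,-2,0],[0,0,-5,0],[0,0,-8.5,0],[0,0,-11,0],[0,0,-11,0],[0,0,-11,0]]' -0.4
python3 -c "
from plan import *
plan(.440,.1355,.13,28,'medium')"
```

```text
t: 5.95
eef_pos: [0.6667, 0.1227, 0.1313]
tool_rot: [0.001, 0.74, 0.672, 0.002]
contact_force: [-0.6, -0.2, -0.2]
gripper_width: 0.698
grasp_force: 0.0
medium shift cm [-9.000e-01 -2.268e+01  1.000e-02] spin -0.585 q7 -0.6 cur -5.5 t 5.95 tcp [0.6667 0.1227 0.1313] w 0.6982968086144424
```

```bash
python3 -m jog '[[-0.1,-3,0,-0.1],[-0.3,-6.5,0,-0.2],[-0.4,-10,0,-0.3],[-0.6,-13.5,0,-0.4],[-0.7,-17,0,-0.5],[-0.8,-20,0,-0.58],[-0.9,-22,0,-0.58],[-0.9,-22.7,0,-0.58],[-0.9,-22.7,0,-0.58],[-0.9,-22.7,0,-0.58],[-0.9,-22.7,0,-0.58],[-0.9,-22.7,0,-0.58]]'
python3 - <<'E'
from plan import *
c=cam('wrist','w3')
for b in blobs(c,'brown',500,60000):
    print(np.round(b[:3])); top(c,b,.014)
plan(.440,.1355,.003,28)
t=cam('top','top1')
for w in blobs(t,'brown',60): print(np.round(w[:3]),ray(t,*w[:2],.021).round(4))
E
```

```text
t: 6.95
eef_pos: [0.4396, 0.135, 0.1278]
tool_rot: [0.0, 0.518, 0.856, 0.0]
contact_force: [-0.0, 1.0, 0.1]
gripper_width: 0.701
grasp_force: 0.0
[ 273.  414. 3507.]
top (array([ 0.4806, -0.0027]), np.float64(26.5), array([ 80.5, 152.5, 151.4]), array([49.8, 63. ])) n 3 edges len [49. 53. 77.] normals [ 67.5 150.  110.7] mid [0.4773 0.0029]
 silh z.007 [ 0.4799 -0.0074] tri top [ 0.4796 -0.007 ]
[ 311.  235. 1857.]
top (array([0.4393, 0.1361]), np.float64(-31.5), array([22.5, 94.5, 28.5]), array([26.4, 37.2])) n 4 edges len [28. 27. 28. 28.] normals [ 29.5 100.7  27.1  99.7] mid [0.4389 0.1361]
 silh z.007 [0.4394 0.1345] tri top [0.4391 0.1348]
[ 461.   39. 4911.]
top (array([0.4618, 0.2818]), np.float64(75.4), array([129.4,  21.4,  23.5]), array([36.3, 42.7])) n 4 edges len [37. 36. 36. 34.] normals [124.6  24.3 128.2  21.6] mid [0.4619 0.2812]
 silh z.007 [0.4619 0.2816] tri top [0.4618 0.2823]
 shift cm [1.000e-02 8.000e-02 1.247e+01] spin -0.006 q7 -0.23 cur 27.7 t 7.0 tcp [0.4394 0.135  0.1277] w 0.6977248805905569
[232. 297. 246.] [0.4401 0.1323 0.021 ]
[316. 272. 682.] [ 0.4803 -0.0098  0.021 ]
[241. 169. 116.] [0.6652 0.1203 0.021 ]
[  19.  129. 2688.] [0.7475 0.5179 0.021 ]
[542.  41. 124.] [ 0.9094 -0.4436  0.021 ]
```

View pics/w3.png

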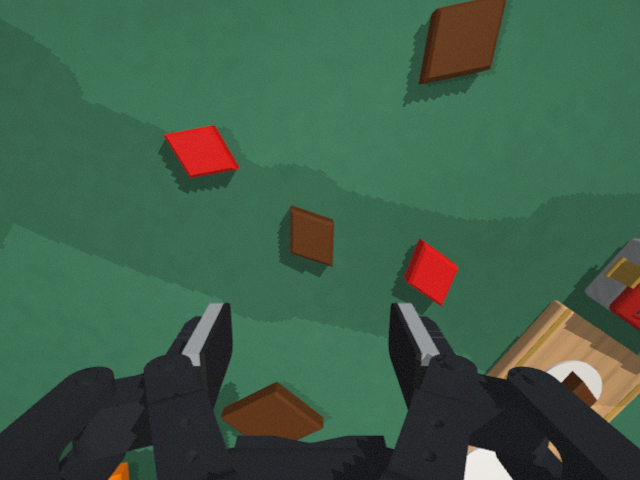

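The small diamond sits on disc_a, less than 1 mm off. The wrist view shows the medium diamond at (311,235), with its sides square to the closing line and the red at (432,272) clear of the fingers. Now descending to grip it.

```bash
python3 -m jog '[[0,0.05,2,0],[0,0.05,5,0],[0,0.05,8,0],[0,0.05,10,0],[0,0.05,11.5,0],[0,0.05,12.2,0],[0,0.05,12.5,0],[0,0.05,12.5,0],[0,0.05,12.5,0]]' -0.3
python3 -m jog '[[0,0,0,0],[0,0,0,0],[0,0,0,0],[0,0,0,0],[0,0,0,0],[0,0,0,0],[0,0,0,0]]' 1 40
python3 -c "
from plan import *
plan(.6556,.0303,.10,174.4,'b')"
```

```text
t: 7.8
eef_pos: [0.4394, 0.1354, 0.0034]
tool_rot: [0.0, 0.517, 0.856, 0.0]
contact_force: [0.7, 0.1, -1.5]
gripper_width: 0.651
grasp_force: 0.0
t: 8.38
eef_pos: [0.4394, 0.1353, 0.0038]
tool_rot: [0.001, 0.517, 0.856, 0.001]
contact_force: [-0.2, -0.6, 5.7]
gripper_width: 0.322
grasp_force: 39.3
b shift cm [-19.35  14.27  -9.58] spin 0.581 q7 -0.45 cur 27.7 t 8.3833 tcp [0.4394 0.1353 0.0038] w 0.3223922607885015
```

```bash
python3 -m jog '[[0,0,-2,0],[0,0,-5,0],[-1.5,1.2,-8,0.1],[-4,3,-9.6,0.2],[-7,5.1,-9.6,0.3],[-10,7.3,-9.6,0.4],[-13,9.5,-9.6,0.5],[-16,11.7,-9.6,0.58],[-18,13.2,-9.6,0.58],[-19.1,14,-9.6,0.58],[-19.4,14.3,-9.6,0.58],[-19.4,14.3,-9.6,0.58],[-19.4,14.3,-9.6,0.58],[-19.4,14.3,-9.6,0.58]]'
python3 -c "
from plan import *
plan(.6556,.0303,.018,174.4,'b'); held(cam('wrist','w4'),0,.0038)"
```

```text
t: 9.55
eef_pos: [0.6542, 0.0311, 0.0989]
tool_rot: [-0.0, 0.74, 0.673, -0.0]
contact_force: [-1.1, -0.5, 0.5]
gripper_width: 0.326
grasp_force: 40.1
b shift cm [-0.07  0.15  8.09] spin 0.003 q7 -0.48 cur -5.4 t 9.55 tcp [0.6542 0.0311 0.0989] w 0.32567546647023127
held offset tool cm [ 0.1 -0.1  0. ] blob [ 309.  322. 6252.]
```

```bash
python3 -m jog '[[-0.1,0.1,2,0],[-0.1,0.1,4.5,0],[-0.1,0.1,6.5,0],[-0.1,0.1,7.5,0],[-0.1,0.1,8,0],[-0.1,0.1,8.1,0],[-0.1,0.1,8.1,0]]'
python3 -m jog '[[0,0,0.05,0],[0,0,0.05,0],[0,0,0.05,0],[0,0,0.05,0],[0,0,0.05,0],[0,0,-0.5,0],[0,0,-2,0],[0,0,-5,0],[0,0,-8.5,0],[0,0,-11,0],[0,0,-11,0],[0,0,-11,0]]' -0.5
python3 -c "
from plan import *
plan(.463,.2825,.13,22.5,'large')"
```

```text
t: 10.18
eef_pos: [0.6567, 0.0295, 0.0186]
tool_rot: [0.0, 0.74, 0.673, 0.0]
contact_force: [0.9, -0.4, -0.9]
gripper_width: 0.32
grasp_force: 40.1
t: 11.18
eef_pos: [0.658, 0.0291, 0.1312]
tool_rot: [0.002, 0.74, 0.672, 0.002]
contact_force: [0.2, 0.3, -0.4]
gripper_width: 0.748
grasp_force: 0.0
large shift cm [ 23.35 -21.84   0.03] spin -0.489 q7 -0.47 cur -5.5 t 11.1833 tcp [0.658  0.0291 0.1312] w 0.7478074802043398
```

```bash
python3 -m jog '[[2,-2,0,-0.1],[4.5,-4.2,0,-0.2],[7,-6.5,0,-0.3],[9.5,-9,0,-0.4],[12,-11.2,0,-0.49],[14.5,-13.6,0,-0.49],[17,-16,0,-0.49],[19.5,-18.3,0,-0.49],[21.5,-20.2,0,-0.49],[22.9,-21.4,0,-0.49],[23.35,-21.8,0,-0.49],[23.35,-21.8,0,-0.49],[23.35,-21.8,0,-0.49],[23.35,-21.8,0,-0.49],[23.35,-21.8,0,-0.49]]'
python3 - <<'E'
from plan import *
c=cam('wrist','w5')
for b in blobs(c,'brown',500,60000):
    if abs(b[0]-315)<90 and abs(b[1]-235)<80: print(np.round(b[:3])); top(c,b,.014)
plan(.463,.2825,.003,22.5)
t=cam('top','top2')
for w in blobs(t,'brown',60): print(np.round(w[:3]),ray(t,*w[:2],.021).round(4))
E
```

```text
t: 12.43
eef_pos: [0.463, 0.2805, 0.1275]
tool_rot: [0.0, 0.556, 0.831, -0.0]
contact_force: [-0.2, -0.9, 0.6]
gripper_width: 0.748
grasp_force: 0.0
[ 312.  232. 3254.]
top (array([0.4619, 0.2839]), np.float64(78.6), array([132.6,  24.6,  22.5]), array([36. , 47.4])) n 4 edges len [37. 37. 35. 38.] normals [128.6  23.4 128.9  19.6] mid [0.4618 0.2837]
 silh z.007 [0.4621 0.2821] tri top [0.462  0.2827]
 shift cm [ 0.17  0.09 12.46] spin -0.001 q7 -0.58 cur 22.4 t 12.4833 tcp [0.4629 0.2807 0.1276] w 0.7505220633763309
[ 44. 340. 697.] [0.3764 0.4398 0.021 ]
[145. 286. 492.] [0.4614 0.2779 0.021 ]
[316. 272. 686.] [ 0.4803 -0.0097  0.021 ]
[292. 173. 245.] [0.6566 0.0288 0.021 ]
[241. 169. 114.] [0.6653 0.1204 0.021 ]
[  19.  129. 2680.] [0.7471 0.5178 0.021 ]
```

View pics/w5.png

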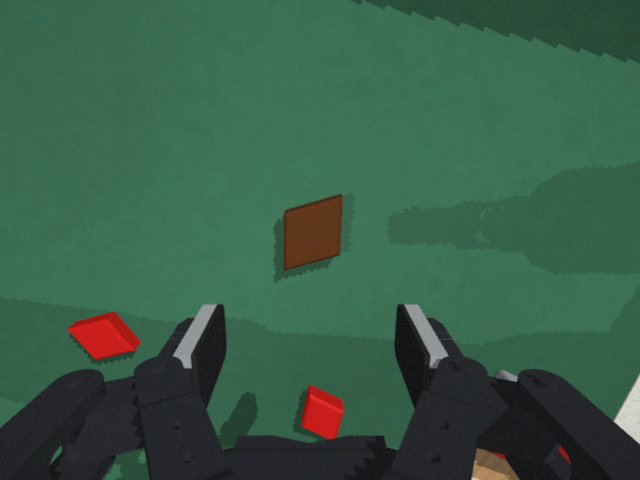

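Medium is on disc_b, within 2 mm. The wrist view shows the large diamond at (312,232), alone and square to the fingers. Gripping it now.

```bash
python3 -m jog '[[0.1,0.05,2,0],[0.2,0.05,5,0],[0.2,0.05,8,0],[0.2,0.05,10,0],[0.2,0.05,11.5,0],[0.2,0.05,12.2,0],[0.2,0.05,12.55,0],[0.2,0.05,12.55,0],[0.2,0.05,12.55,0]]' -0.5
python3 -m jog '[[0,0,0,0],[0,0,0,0],[0,0,0,0],[0,0,0,0],[0,0,0,0],[0,0,0,0],[0,0,0,0]]' 1 50
python3 -c "
from plan import *
plan(.6469,-.0594,.10,174.4,'c')"
```

```text
t: 13.28
eef_pos: [0.4622, 0.2845, 0.003]
tool_rot: [0.0, 0.555, 0.832, 0.001]
contact_force: [-0.5, 0.9, 0.8]
gripper_width: 0.75
grasp_force: 0.0
t: 13.87
eef_pos: [0.4623, 0.2846, 0.0036]
tool_rot: [0.001, 0.555, 0.832, 0.001]
contact_force: [-1.1, -0.8, 8.1]
gripper_width: 0.431
grasp_force: 50.1
c shift cm [-38.85   3.87  -9.62] spin 0.491 q7 -0.73 cur 22.6 t 13.8667 tcp [0.4623 0.2846 0.0036] w 0.43081652630982137
```

```bash
python3 -m jog '[[0,0,-2,0],[0,0,-5,0],[-2,0.2,-8,0.1],[-5,0.5,-9.6,0.2],[-8.5,0.85,-9.6,0.3],[-12,1.2,-9.6,0.4],[-15.5,1.55,-9.6,0.49],[-19,1.9,-9.6,0.49],[-22.5,2.25,-9.6,0.49],[-26,2.6,-9.6,0.49],[-29.5,2.95,-9.6,0.49],[-33,3.3,-9.6,0.49],[-36,3.6,-9.6,0.49],[-38,3.8,-9.6,0.49],[-38.8,3.9,-9.6,0.49],[-38.8,3.9,-9.6,0.49],[-38.8,3.9,-9.6,0.49],[-38.8,3.9,-9.6,0.49]]'
python3 -c "
from plan import *
plan(.6469,-.0594,.018,174.4,'c'); held(cam('wrist','w6'),0,.0036)"
```

```text
t: 15.37
eef_pos: [0.6458, -0.0564, 0.0984]
tool_rot: [-0.001, 0.739, 0.673, 0.0]
contact_force: [0.7, -0.1, -0.9]
gripper_width: 0.423
grasp_force: 50.5
c shift cm [-0.3   0.15  8.04] spin 0.005 q7 -0.35 cur -5.3 t 15.3667 tcp [ 0.6458 -0.0564  0.0984] w 0.4226937442566009
held offset tool cm [-0.05 -0.08 -0.  ] blob [  311.   324. 10460.]
```

```bash
python3 -m jog '[[-0.1,0.1,2,0],[-0.2,0.1,4.5,0],[-0.2,0.1,6.5,0],[-0.2,0.1,7.5,0],[-0.2,0.1,8,0],[-0.2,0.1,8.05,0],[-0.2,0.1,8.05,0]]'
python3 -m jog '[[0,0,0.05,0],[0,0,0.05,0],[0,0,0.05,0],[0,0,0.05,0],[0,0,0.05,0],[0,0,-0.5,0],[0,0,-2,0],[0,0,-5,0],[0,0,-8.5,0],[0,0,-11,0],[0,0,-11,0],[0,0,-11,0]]' -0.7
python3 -c "
from plan import *
plan(.4815,-.010,.13,144.5,'largest')"
```

```text
t: 16.0
eef_pos: [0.6478, -0.06, 0.0186]
tool_rot: [0.0, 0.74, 0.673, 0.001]
contact_force: [0.5, -0.1, -0.3]
gripper_width: 0.425
grasp_force: 50.5
t: 17.0
eef_pos: [0.6489, -0.0611, 0.1312]
tool_rot: [0.002, 0.74, 0.672, 0.002]
contact_force: [-0.2, -0.8, 0.0]
gripper_width: 0.853
grasp_force: 0.0
largest shift cm [  3.48 -17.16   0.03] spin 0.523 q7 -0.33 cur -5.5 t 17.0 tcp [ 0.6489 -0.0611  0.1312] w 0.8530963018102726
```

```bash
python3 -m jog '[[0.5,-2.5,0,0.1],[1.1,-5.5,0,0.2],[1.8,-9,0,0.3],[2.4,-12,0,0.4],[3,-15,0,0.5],[3.4,-16.7,0,0.5],[3.5,-17.1,0,0.5],[3.5,-17.1,0,0.5],[3.5,-17.1,0,0.5],[3.5,-17.1,0,0.5],[3.5,-17.1,0,0.5]]'
python3 - <<'E'
from plan import *
c=cam('wrist','w7')
for b in blobs(c,'brown',500,60000):
    if abs(b[0]-315)<90 and abs(b[1]-235)<80: print(np.round(b[:3])); top(c,b,.014)
plan(.4815,-.010,.003,146)
t=cam('top','top3')
for w in blobs(t,'brown',60): print(np.round(w[:3]),ray(t,*w[:2],.021).round(4))
E
```

```text
t: 17.92
eef_pos: [0.4816, -0.0103, 0.1277]
tool_rot: [-0.0, 0.884, 0.468, 0.0]
contact_force: [0.4, 0.3, 0.2]
gripper_width: 0.853
grasp_force: 0.0
[ 311.  234. 4922.]
top (array([ 0.4818, -0.0095]), np.float64(23.7), array([ 77.7, 149.7, 146.5]), array([44.9, 61.5])) n 4 edges len [47. 47. 45. 47.] normals [ 74.4 146.9  75.3 144.8] mid [ 0.4822 -0.0096]
 silh z.007 [ 0.4816 -0.0111] tri top [ 0.4824 -0.0104]
 shift cm [ 0.02 -0.   12.47] spin -0.003 q7 -0.87 cur -34.2 t 17.9667 tcp [ 0.4814 -0.0102  0.1277] w 0.8497121736573163
[ 44. 339. 716.] [0.3778 0.4403 0.021 ]
[  19.  129. 2692.] [0.7475 0.5179 0.021 ]
[545.  36.  68.] [ 0.9201 -0.4521  0.021 ]
```

View pics/w7.png

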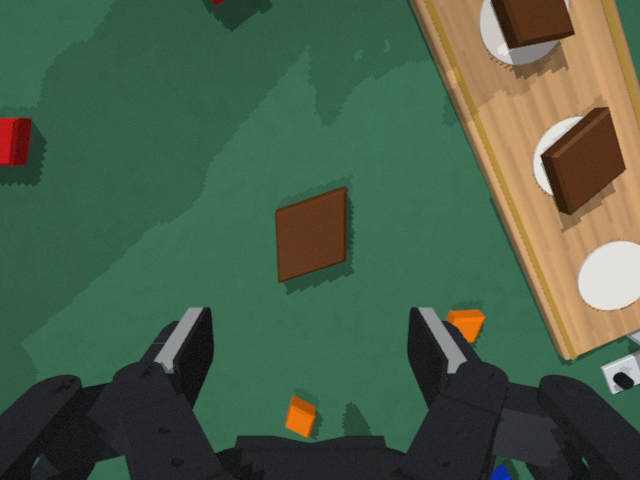

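The wrist view shows the largest diamond at (311,234), with sides square to the fingers and nothing nearby. Gripping it.

```bash
python3 -m jog '[[0,0,2,0],[0,0,5,0],[0,0,8,0],[0,0,10,0],[0,0,11.5,0],[0,0,12.2,0],[0,0,12.6,0],[0,0,12.6,0],[0,0,12.6,0]]' -0.8
python3 -m jog '[[0,0,0,0],[0,0,0,0],[0,0,0,0],[0,0,0,0],[0,0,0,0],[0,0,0,0],[0,0,0,0]]' 1 60
python3 -c "
from plan import *
plan(.6382,-.1491,.10,174.4,'d')"
```

```text
t: 18.77
eef_pos: [0.4811, -0.0099, 0.0024]
tool_rot: [0.0, 0.884, 0.468, 0.0]
contact_force: [0.3, -1.1, 0.2]
gripper_width: 0.901
grasp_force: 0.0
t: 19.35
eef_pos: [0.4811, -0.01, 0.003]
tool_rot: [0.001, 0.884, 0.468, 0.001]
contact_force: [-1.8, 0.8, 8.7]
gripper_width: 0.522
grasp_force: 60.6
d shift cm [-2.69 20.82 -9.67] spin -0.498 q7 -1.0 cur -34.1 t 19.35 tcp [ 0.4811 -0.01    0.003 ] w 0.5224930891983047
```

```bash
python3 -m jog '[[0,0,-2,0],[0,0,-5,0],[-0.2,1.5,-8,-0.1],[-0.5,4,-9.7,-0.2],[-0.9,7,-9.7,-0.3],[-1.3,10,-9.7,-0.4],[-1.7,13,-9.7,-0.5],[-2.1,16,-9.7,-0.5],[-2.5,19,-9.7,-0.5],[-2.7,20.5,-9.7,-0.5],[-2.7,20.8,-9.7,-0.5],[-2.7,20.8,-9.7,-0.5],[-2.7,20.8,-9.7,-0.5],[-2.7,20.8,-9.7,-0.5]]'
python3 -c "
from plan import *
plan(.6382,-.1491,.0175,174.4,'d'); held(cam('wrist','w8'),0,.003)"
```

```text
t: 20.52
eef_pos: [0.6365, -0.1475, 0.0989]
tool_rot: [-0.0, 0.74, 0.673, -0.0]
contact_force: [-0.6, -0.0, -0.7]
gripper_width: 0.525
grasp_force: 62.4
d shift cm [-0.15  0.19  8.14] spin 0.004 q7 -0.21 cur -5.4 t 20.5167 tcp [ 0.6365 -0.1475  0.0989] w 0.5254299401633975
held offset tool cm [ 0.2  -0.09  0.  ] blob [  311.   317. 15954.]
```

```bash
python3 -m jog '[[-0.1,0.1,2,0],[-0.2,0.15,4.5,0],[-0.2,0.15,6.5,0],[-0.2,0.15,7.5,0],[-0.2,0.15,8.05,0],[-0.2,0.15,8.15,0],[-0.2,0.15,8.15,0]]'
python3 -m jog '[[0,0,0.05,0],[0,0,0.05,0],[0,0,0.05,0],[0,0,0.05,0],[0,0,0.05,0],[0,0,-0.5,0],[0,0,-2,0],[0,0,-5,0],[0,0,-8.5,0],[0,0,-11,0],[0,0,-11,0],[0,0,-11,0]]' -0.9
python3 -m jog '[[0,-3,0,0],[0,-7,-1,0],[0,-11,-2,0],[-4,-13,-3,0],[-8,-14,-3,0],[-12,-14,-3,0],[-16,-14,-3,0],[-19,-14,-3,0],[-20,-14,-3,0],[-20,-14,-3,0],[-20,-14,-3,0],[-20,-14,-3,0]]'
python3 - <<'E'
from plan import *
t=cam('top','top4'); s=cam('scene','scene4')
D=dict(a=(.6645,.1198),b=(.6556,.0303),c=(.6469,-.0594),d=(.6382,-.1491))
for k in('brown','blue'):
  for w in blobs(t,k,60):
    P=ray(t,*w[:2],.021)
    if not(.4<P[0]<.75 and abs(P[1])<.35): continue
    for x in blobs(s,k,60):
        p,g=two(t,w[:2],s,x[:2])
        if g<.004 and p[2]<.05: print(k,np.round(w[:3]),P.round(4),'2view',p.round(4),{n:round(1000*np.hypot(*(p[:2]-d)),1) for n,d in D.items()})
b0=blobs(load('top0'),'blue',60); print([np.round(b[:2],1) for b in b0],[np.round(b[:2],1) for b in blobs(t,'blue',60)])
cv2.imwrite('pics/fin.png',cv2.resize(t['pixels'][130:310,130:530,::-1],(800,360),interpolation=cv2.INTER_CUBIC))
E
```

```text
t: 21.15
eef_pos: [0.6391, -0.1506, 0.018]
tool_rot: [0.0, 0.74, 0.673, 0.0]
contact_force: [-0.2, -0.2, -0.0]
gripper_width: 0.525
grasp_force: 62.4
t: 22.15
eef_pos: [0.6403, -0.1514, 0.1307]
tool_rot: [0.002, 0.74, 0.672, 0.001]
contact_force: [-0.5, 0.0, -0.3]
gripper_width: 0.95
grasp_force: 0.0
t: 23.15
eef_pos: [0.4806, -0.3343, 0.1569]
tool_rot: [-0.001, 0.739, 0.673, 0.0]
contact_force: [-0.5, 0.1, 0.5]
gripper_width: 0.953
grasp_force: 0.0
brown [394. 181. 716.] [ 0.6393 -0.1502  0.021 ] 2view [ 0.6393 -0.1502  0.0211] {'a': np.float64(271.2), 'b': np.float64(181.2), 'c': np.float64(91.1), 'd': np.float64(1.5)}
brown [344. 177. 440.] [ 0.6473 -0.0623  0.021 ] 2view [ 0.647  -0.0624  0.0226] {'a': np.float64(183.1), 'b': np.float64(93.1), 'c': np.float64(3.0), 'd': np.float64(87.1)}
brown [292. 173. 245.] [0.6566 0.0287 0.021 ] 2view [0.6566 0.0285 0.0219] {'a': np.float64(91.6), 'b': np.float64(2.0), 'c': np.float64(88.4), 'd': np.float64(178.5)}
brown [240. 169. 118.] [0.6652 0.1208 0.021 ] 2view [0.6651 0.1206 0.0214] {'a': np.float64(1.1), 'b': np.float64(90.8), 'c': np.float64(181.0), 'd': np.float64(271.1)}
[array([475.7, 266. ])] [array([476.6, 267.1])]
```

View pics/fin.png

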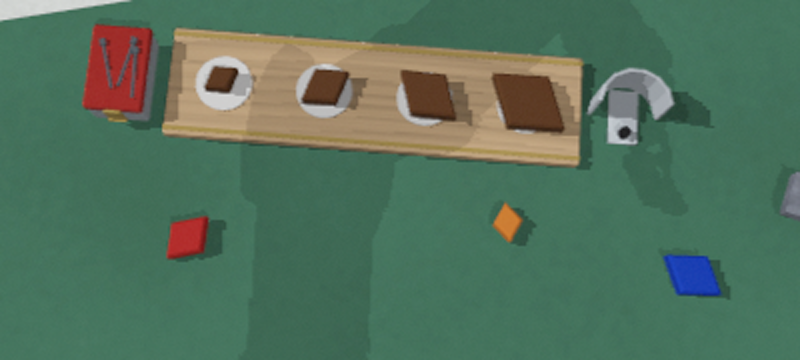

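The final picture shows the diamonds growing from the tin side to the far end, one on each disc at crop pixels (222,80), (326,88), (428,95) and (528,102). They are 1–3 mm off centre and flat, and the blue diamond at (692,275) hasn't moved. Handing in.

```bash
python3 -c "
from station import bot
print(bot.hand_in())"
```

```text
the job is handed in; nothing more can be done
None
```

I handed the job in with the four brown diamonds in size order from the tin (small on disc_a, largest on disc_d), each measured flat and within about 3 mm of its disc's centre, and the blue diamond still where it lay; the hand-in gave no verdict.

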